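# Clamp a squared pair of coasters in the squeeze clamp for sanding

### The arm

A 6-joint arm with a two-finger parallel gripper is mounted at the origin on a cart in front of the work surface, level with it; the furniture and walls round the work are solid. World frame = base frame: x ahead of the robot, y to its left, z up, the work surface at z = 0. Lengths are in m, angles in rad, forces in N, time in s.
With the tool pointing down it reaches from about 0.3 to 0.75 m from the base axis. Payload 8.5 kg.
Tool frame: the origin (TCP) lies at the centre of the arm's flange, where the gripper is bolted on; the fingertips stand 173 mm ahead of it and the grasp point (between the pads) lies pinch_z ahead of it (pinch_z is the distance from the TCP to the grasp point, in m); z points along the fingers, y is the line along which they close (so a half turn about z gives the same grasp; the last joint's range is limited). The gripper opens to 85 mm and grips with 20 to 120 N. Pads are 22 mm wide; open, the fingers measure 114 mm over their backs; the gripper's body (76 mm by 85 mm) begins 54 mm behind the grasp point. The pads swing forward as they close: fully open they stand 13 mm farther back than shut.
Start: joints at [0.988, 0.381, 1.297, -0, 1.464, -0.215], TCP at [0.198, 0.513, 0.405] pointing down, gripper open.
Joint ranges: [-3.11, 3.11], [-0.89, 2.33], [0.22, 2.48], [-1.42, 4.56], [0.17, 2.85], [-2.88, 2.88]. Speed limits (rad/s): [2.39, 2.39, 3.14, 3.14, 3.14, 3.14].

### API

Orientations are given as a unit quaternion [w, x, y, z].
In Python, from rig import * gives the robot as it stands. The module is installed in compiled form; this text tells all that it offers.
- The arm moves only by the shell command python3 -m creep 'ROWS' [OPENING] [FORCE]. ROWS is JSON, a list of rows, each a list of 4 numbers: the shift along the tool's x, y, z in units of 20 cm (1.0 is 20 cm), then the turn about the tool's z in units of 180 degrees (1.0 is 180 degrees). A call has 1 to 8 rows; each row is the pose to reach, as a shift and turn from the pose commanded when the call began, along the tool's axes at that moment, turning the shorter way round; what a row does not reach only later rows make up. A row lasts 1/12 s, in which the tool goes at most 41.7 mm and 7.16 degrees, less where a joint would pass 70% of its speed; a pose out of reach is approached as far as the arm can. A call with a number of a shift or a turn outside -1 to 1 is refused whole. A call with a gripper value outside its range is refused whole. OPENING is the closure, from -1 (fully open) to 1 (shut), set as the call begins (- or left out, the last holds). The fingers move at their own pace and stop on an object; FORCE is the grip in N (left out, the last holds). Time passes only in rows, so rows that repeat a pose let the fingers close. It gives the time, the measured TCP pose, the force, the opening and the grip force at its end, in the units of the state.
- get_obs(): the state, without advancing time (a new reading comes with each control period).
- get_image(name): name is "scene" or "top" or "wrist"; returns the picture (400x640x3 uint8, red, green, blue); there is no depth.
- camera_model(name): a dict with "K" (3x3 intrinsics, pixels), "R" (3x3) and "t" (3): a world point X has camera coordinates R X + t. Camera axes: x right, y down, z forward; pixel columns grow to the right and rows downward; lengths in m; the calibration is good to about 2 mm. A picture is of the moment at which its call begins: read the wrist's pose just before it. camera_model takes no time and is no camera call; for the wrist camera it gives the pose at the moment of the call.
- finish_job(): hands the job in; it is judged then, once.
The state is a dict: "time": time; "joints": joint angles; "joint_velocities": joint speeds; "joint_torque": joint torques, N m; "ee_pos": TCP position; "ee_rot": TCP orientation; "contact_force": force on the tool from outside, world axes, zero at the start; "moment": the same for the moment, N m; "gripper_width": finger opening in m; "finger_force": force on a finger pad.
Only numpy, scipy, OpenCV 4.12 (cv2) and the standard library are available. Lean on these libraries where they do the work, as an engineer would, in place of code of your own. Each camera call takes 0.05 s, during which the arm holds its last target. There are 200 camera calls.

### The job

Lay the loose wooden coaster squarely on top of the one already lying between the clamp's jaws and let go of it, so that their edges can be sanded together. Then pump the clamp's trigger, without pushing the moving jaw by hand, until the sprung pad bears on both coasters and has clearly been pressed some way back on its springs, but not so far that it is close to bottoming out. Leave the other things on the table alone, and finish while still holding the trigger squeezed against the handle.

Things in the scene. Friction and masses are not known exactly. Their poses are not given: they have to be found in the camera images.
- clamp: One-hand squeeze clamp, black and steel, fixed, lying on its flat bar (346 x 44 mm, top 10 mm above the table: the bed for the coasters). Origin: middle of the bar's underside, on the table. x = closing direction: pistol grip at the -x end, then the moving jaw, the coasters, the fixed jaw at the +x end; z up. Housing x -137 to -59 mm, 34 mm wide, 78 mm high; handle and trigger rise out of it.
- handle_rear (a point): Middle of the rear (-x) face of the rigid handle, 128 mm above the table, at clamp x = -126 mm; axes as the clamp's. Handle: 12 mm thick along x, 32 mm wide, top at 152 mm; the trigger stands in front (+x). Straddle both from above and squeeze along the clamp's x: 47 mm over both at rest, 32 mm fully squeezed, the squeezed pair's middle then at clamp x = -110 mm.
- trigger_grip (a point): Centre of the rounded finger bulge (16 mm diameter, 26 mm wide) near the trigger's top, about 128 mm above the table; at rest at clamp x = -87 mm, squeezed at -102 mm.
- trigger (a joint): Trigger angle: 0 at rest (a spring brings it back when let go), 0.24 rad fully squeezed. Squeezing takes about 14 N at first and up to 18 N when the pad is pressed. Each full squeeze moves the jaw 4.5 mm forward, one tooth (the first one 2 to 8 mm; about 4 mm against the pad's springs); the jaw stays there. Let it return fully between squeezes.
- jaw: The moving jaw: black upright block 14 x 56 x 44 mm (12 to 56 mm above the table) on a steel rod that runs back into the housing, with the pad in front. Its origin lies on the clamp's bar; origin x in the clamp's frame = jaw travel, 6 to 22 mm at the start, at most 56 mm. It goes forward only by the trigger and holds itself (10 N of friction).
- pad_face (a point): Middle of the front of the pad, 35 mm above the table. The pad is a black plate 60 x 44 mm with two level rubber bars (17 and 31 mm above the table), on two springs, its back standing about 16 mm in front of the jaw block when free; with the pad free the bars' faces are 22 mm ahead of the jaw's origin. The face swivels by 0.06 rad to bear on both coasters.
- pad (a joint): How far the pad is pushed back towards the jaw: 0 free (it then starts to yield at 1 N), 0.5 N more for each mm, bottoms out at 0.016 m. Good clamping is 0.003 to 0.012 m.
- fixed_face (a point): The middle of the fixed jaw's inner face (60 x 48 mm), at clamp x = 150 mm, 35 mm above the table.
- coaster_low: Wooden coaster with cork underside, 90 x 60 x 14 mm (x, y, z), lying on the clamp's bed between the jaws, its 90 mm length along the closing direction, 4 to 10 mm short of the fixed jaw and slightly askew; the pad starts 6 mm or more away from it; loose. Origin: middle of the underside. It overhangs the bed by 8 mm at each side.
- coaster_loose: The same kind of coaster, 90 x 60 x 14 mm, lying flat on the table to the left or right of the clamp. Origin: middle of the underside; x along its 90 mm length. 70 g or so. Grip it across its 60 mm width.
- small_bowl: White bowl, upside down, 112 mm across, 56 mm high, on the table at the side of the clamp where the coaster is not; leave it alone. Origin: middle of the underside.
- mug: White mug, 95 mm high, behind the clamp; leave it alone.
- spice_jar: Spice jar, 100 mm high, at the back right; leave it alone.
Mind the look-alikes: they are no part of the job. What is shaped like the coaster_loose but blue or yellow is not meant.

How it is judged:
By the outcome, as a careful person would: the job done as asked, in the order asked, and still so for the second after the job is handed in, while the arm keeps its last pose, push and grip.
It also fails if it takes over 54 s, if anything falls off the work surface, if the arm or the gripper's body presses on something with over 40 N, if the wrist force passes 120 N, or if a joint passes its speed limit or range.

## Working session

There is one attempt and no reset: what is moved stays moved. The work goes in short steps, Python scripts to look and compute and a shell command to move; the robot and the scene stay as the last step left them, time stands still between calls to the robot, and variables do not carry over. Pictures are saved under pics/ and viewed, at most 10 in all, crops included, and the job is handed in when it is done.

View pics/top0.png

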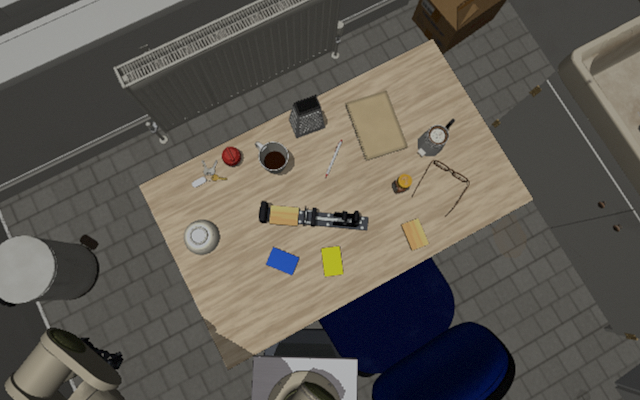

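View pics/scene0.png

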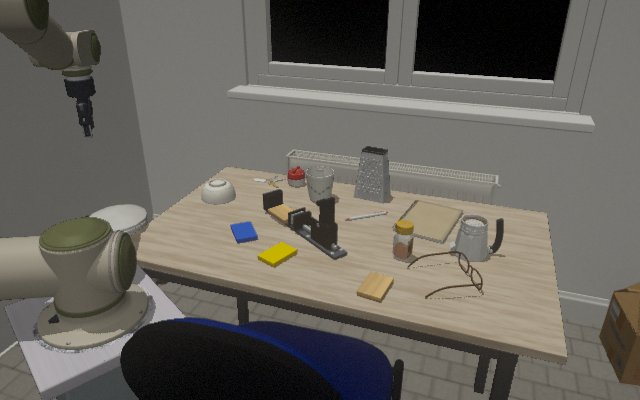

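The top view shows the clamp with its fixed jaw at (265,212) and grip at (350,218). The low coaster is at (285,215), the loose wooden coaster at (415,234), the bowl at (202,237), and the blue and yellow decoys below the clamp. Next I'll enlarge both views.

```bash
cat > h.py <<'E'
import numpy as np,cv2
from scipy.spatial.transform import Rotation as Rn
def plane(m,uv,z):
    d=m["R"].T@np.linalg.inv(m["K"])@np.array([uv[0],uv[1],1.]);c=-m["R"].T@m["t"]
    return c+d*(z-c[2])/d[2]
def tri(ms,uvs):
    A=[];b=[]
    for m,uv in zip(ms,uvs):
        d=m["R"].T@np.linalg.inv(m["K"])@np.array([uv[0],uv[1],1.]);d/=np.linalg.norm(d);c=-m["R"].T@m["t"]
        P=np.eye(3)-np.outer(d,d);A.append(P);b.append(P@c)
    return np.linalg.lstsq(np.vstack(A),np.hstack(b),rcond=None)[0]
def proj(m,X):
    p=m["K"]@(m["R"]@np.array(X)+m["t"]);return p[:2]/p[2]
def quat(o):
    q=o["ee_rot"];return Rn.from_quat([q[1],q[2],q[3],q[0]])
E
python3 - <<'E'
from h import *
t=cv2.imread("pics/top0.png");s=cv2.imread("pics/scene0.png")
a=cv2.resize(t[190:265,250:450],(800,300),interpolation=cv2.INTER_CUBIC)
b=cv2.resize(s[180:310,240:440],(462,300),interpolation=cv2.INTER_CUBIC)
b=np.hstack([b,np.zeros((300,338,3),np.uint8)])
cv2.imwrite("pics/c1.png",np.vstack([a,b]))
from rig import camera_model
m=camera_model("top")
for n,uv,z in[("loose",(415,234),.014),("fixedjaw",(265,212),.05),("low",(285,215),.024),("tailbar",(367,222),.01),("bowl",(202,237),.05)]:print(n,plane(m,uv,z).round(3))
E
```

```text
loose [ 0.536 -0.337  0.014]
fixedjaw [0.587 0.141 0.05 ]
low [0.583 0.079 0.024]
tailbar [ 0.571 -0.183  0.01 ]
bowl [0.503 0.33  0.05 ]
```

View pics/c1.png

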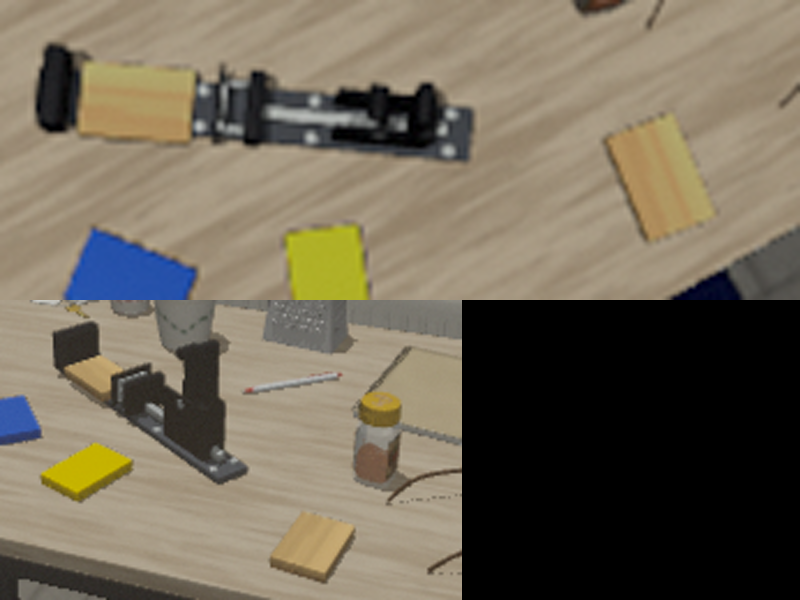

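The top crop shows the loose coaster's corners at about (605,138), (672,115), (716,213), (652,241), and the low coaster's at (80,63), (195,70), (192,142), (78,135). The scene crop shows the loose coaster's corners at (312,513), (355,540), (320,579), (271,558).

```bash
cat >> h.py <<'E'
def step(o,pos,yaw,cx=None):
    """shift in units for desired TCP pos, tool-y line at world angle yaw (mod pi), tool down"""
    R=quat(o).as_matrix();d=R.T@(np.array(pos)-o["ee_pos"])/.2
    ty=R[:,1];cur=np.arctan2(ty[1],ty[0]);e=(yaw-cur+np.pi/2)%np.pi-np.pi/2
    print("shift",d.round(4),"turn",round(-e/np.pi,4),"(other",round(-e/np.pi+np.sign(e),4),") j6",o["joints"][5].round(2))
E
python3 - <<'E'
from h import *
from rig import *
mt,ms=camera_model("top"),camera_model("scene")
T=lambda p:((p[0]+.5)/4-.5+250,(p[1]+.5)/4-.5+190)
S=lambda p:((p[0]+.5)/2.31-.5+240,(p[1]-300+.5)/2.308-.5+180)
lt=[T(p) for p in[(605,138),(672,115),(716,213),(652,241)]]
# top-view order: up-left, up-right, low-right, low-left ; find matching in scene
ls=[S(p) for p in[(312,513),(355,540),(320,579),(271,558)]]
W=np.array([plane(mt,p,.014) for p in lt]);print(W.round(3))
print(np.array([plane(ms,p,.014) for p in ls]).round(3))
for k in range(4):
    print(k,[tri([mt,ms],[lt[i],ls[(i+k)%4]]).round(3) for i in range(4)])
L=np.array([plane(mt,T(p),.024) for p in[(80,63),(195,70),(192,142),(78,135)]]);print(L.round(3),L.mean(0))
print("tail",[plane(mt,T(p),.01).round(3) for p in[(472,107),(468,160)]])
o=get_obs();c=W.mean(0);v=(W[2]+W[3]-W[0]-W[1]);print("long dir",np.arctan2(v[1],v[0]),c)
ang=np.arctan2(v[1],v[0])+np.pi/2
step(o,[c[0],c[1],.404],ang)
m=camera_model("wrist");print(m["K"],"cam in tool",quat(o).as_matrix().T@(-m["R"].T@m["t"]-o["ee_pos"]),quat(o).as_matrix().T@m["R"].T[:,2])
E
```

```text
[[ 0.567 -0.292  0.014]
 [ 0.587 -0.346  0.014]
 [ 0.509 -0.38   0.014]
 [ 0.486 -0.329  0.014]]
[[ 0.571 -0.304  0.014]
 [ 0.569 -0.365  0.014]
 [ 0.495 -0.386  0.014]
 [ 0.483 -0.332  0.014]]
0 [array([ 0.572, -0.296,  0.008]), array([ 0.589, -0.35 , -0.004]), array([ 0.507, -0.38 ,  0.005]), array([ 0.486, -0.329,  0.011])]
1 [array([ 0.591, -0.318, -0.028]), array([ 0.577, -0.345, -0.044]), array([ 0.488, -0.359,  0.034]), array([ 0.501, -0.335,  0.056])]
2 [array([ 0.58 , -0.311, -0.073]), array([ 0.553, -0.324, -0.01 ]), array([ 0.504, -0.363,  0.075]), array([ 0.516, -0.356,  0.026])]
3 [array([ 0.556, -0.29 , -0.04 ]), array([ 0.569, -0.329,  0.033]), array([ 0.52 , -0.384,  0.043]), array([ 0.505, -0.35 , -0.016])]
[[0.612 0.13  0.024]
 [0.61  0.038 0.024]
 [0.552 0.038 0.024]
 [0.555 0.128 0.024]] [0.58213376 0.08354882 0.024     ]
tail [array([ 0.589, -0.185,  0.01 ]), array([ 0.546, -0.182,  0.01 ])]
long dir -2.7203561193296713 [ 0.53717369 -0.33642529  0.014     ]
shift [-3.1111 -3.3536  0.0043] turn -0.2512 (other 0.7488 ) j6 -0.22
[[282.6275282    0.         315.03105209]
 [  0.         282.6275282  204.3641113 ]
 [  0.           0.           1.        ]] cam in tool [ 0.08422338 -0.00092565  0.03082355] [-0.32753996 -0.00100547  0.94483679]
```

```bash
python3 -m creep '[[-1,-1,0,0.3],[-1,-1,0,0.3],[-1,-1,0,0.3],[-1,-1,0,0.3],[-1,-1,0,0.3],[-1,-1,0,0.3],[-1,-1,0,0.3],[-1,-1,0,0.3]]' -1 40
cat > where.py <<'E'
import sys
from h import *
from rig import *
a=[float(x) for x in sys.argv[1:]];o=get_obs();print(o["ee_pos"].round(4),o["time"]);step(o,a[:3],a[3])
E
python3 where.py .537 -.336 .404 -1.15
```

```text
time: 0.77
ee_pos: [0.3142, 0.251, 0.4046]
ee_rot: [0.0, 0.614, 0.789, -0.0]
contact_force: [0.3, 1.3, 0.6]
gripper_width: 0.0851
finger_force: 0.0
[0.3142 0.251  0.4046] 0.7667
shift [-3.1187  0.3578  0.0073] turn 0.4452 (other -0.5548 ) j6 0.13
```

```bash
python3 -m creep '[[-1,0.1,0,0.25],[-1,0.1,0,0.25],[-1,0.1,0,0.25],[-1,0.1,0,0.25],[-1,0.1,0,0.25],[-1,0.1,0,0.25]]'
python3 where.py .537 -.336 .404 -1.15
```

```text
time: 1.27
ee_pos: [0.3851, 0.0622, 0.4045]
ee_rot: [0.001, 0.86, 0.509, -0.0]
contact_force: [-0.6, -0.1, -1.5]
gripper_width: 0.0853
finger_force: 0.0
[0.3851 0.0622 0.4045] 1.2667
shift [-1.3804  1.623   0.0057] turn 0.2064 (other -0.7936 ) j6 0.36
```

```bash
python3 -m creep '[[-0.85,1,0,0.2],[-0.85,1,0,0.2],[-0.85,1,0,0.2],[-0.85,1,0,0.2],[-0.85,1,0,0.2],[-0.85,1,0,0.2],[-0.85,1,0,0.2]]'
python3 where.py .537 -.336 .38 -1.15
```

```text
time: 1.85
ee_pos: [0.4811, -0.1821, 0.4038]
ee_rot: [0.0, 0.975, 0.223, -0.0]
contact_force: [-0.8, -0.3, -0.9]
gripper_width: 0.0849
finger_force: 0.0
[ 0.4811 -0.1821  0.4038] 1.85
shift [-0.0821  0.8144  0.1196] turn 0.009 (other -0.991 ) j6 0.53
```

```bash
python3 -m creep '[[-0.08,0.81,0.25,0.01],[-0.08,0.81,0.25,0.01],[-0.08,0.81,0.25,0.01],[-0.08,0.81,0.25,0.01],[-0.08,0.81,0.25,0.01],[-0.08,0.81,0.25,0.01],[-0.08,0.81,0.25,0.01]]'
cat > shot.py <<'E'
import sys,pickle
from h import *
from rig import *
n=sys.argv[1];cam=sys.argv[2] if len(sys.argv)>2 else "wrist"
m=camera_model(cam);o=get_obs();im=get_image(cam)
cv2.imwrite(f"pics/{n}.png",im[:,:,::-1]);pickle.dump((m,o),open(f"{n}.pkl","wb"));print(o["ee_pos"].round(4),o["time"],o["contact_force"].round(1))
E
python3 shot.py w1
python3 -m creep '[[0.1,0,0.2,0],[0.1,0,0.2,0],[0.1,0,0.2,0],[0.1,0,0.2,0]]'
python3 shot.py w2
python3 - <<'E'
import cv2,numpy as np
a,b=[cv2.imread(f"pics/w{i}.png")[40:400,140:540] for i in(1,2)]
cv2.imwrite("pics/w12.png",np.hstack([a,b]))
E
```

```text
time: 2.43
ee_pos: [0.5363, -0.3296, 0.3545]
ee_rot: [-0.001, 0.978, 0.209, -0.0]
contact_force: [-0.3, 0.7, 0.9]
gripper_width: 0.0857
finger_force: 0.0
[ 0.5363 -0.3296  0.3545] 2.4333 [-0.3  0.7  0.9]
time: 2.82
ee_pos: [0.5546, -0.3212, 0.3163]
ee_rot: [0.001, 0.978, 0.21, 0.0]
contact_force: [1.1, 0.3, -0.4]
gripper_width: 0.0855
finger_force: 0.0
[ 0.5546 -0.3212  0.3163] 2.8167 [ 1.1  0.3 -0.4]
```

View pics/w12.png

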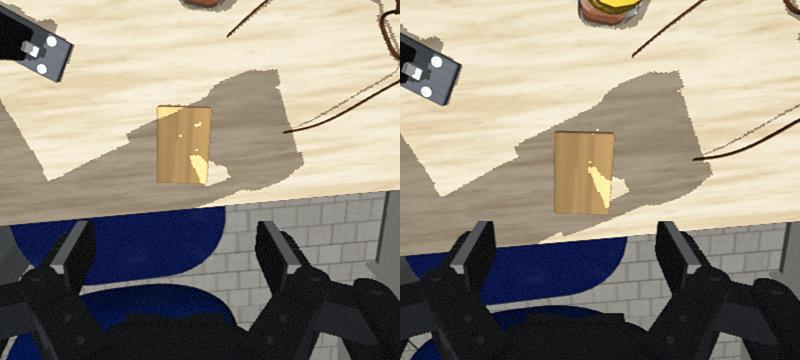

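The wrist views show the loose coaster at crop (157–211, 105–184) on the left and (554–614, 131–214) on the right. The clamp's tail bar is top left in both, and the table edge lies just below.

```bash
cat > seg.py <<'E'
from h import *
import pickle,sys
def rect(n,win):
    im=cv2.imread(f"pics/{n}.png");x0,x1,y0,y1=win
    c=im[y0:y1,x0:x1].astype(int);r=(c[:,:,2]-c[:,:,0])/np.maximum(c[:,:,2],1)
    return im,r
if __name__=="__main__":
    for n,win in(("w1",(280,380,130,240)),("w2",(280,380,155,270))):
        im,r=rect(n,win)
        k=(r>.42).astype(np.uint8);k=cv2.morphologyEx(k,cv2.MORPH_OPEN,np.ones((5,5)))
        cs=max(cv2.findContours(k,0,2)[0],key=cv2.contourArea);h=cv2.convexHull(cs)
        b=cv2.minAreaRect(h);p=cv2.boxPoints(b)+[win[0],win[2]]
        m,o=pickle.load(open(n+".pkl","rb"))
        W=np.array([plane(m,q,.014) for q in p]);print(n,b,p.round(1).tolist());print(W.round(4).tolist(),W.mean(0).round(4))
        s=[np.linalg.norm(W[i]-W[(i+1)%4]) for i in range(4)];print(np.round(s,4));v=W[1]-W[0] if s[0]>s[1] else W[2]-W[1];print(np.arctan2(v[1],v[0]))
        cc=p.mean(0)
        globals().setdefault("acc",[]).append((m,p))
    a,b=acc
    for i in range(4):
        j=np.argmin(np.linalg.norm((b[1]-b[1].mean(0))-(a[1][i]-a[1].mean(0)),axis=1));print(tri([a[0],b[0]],[a[1][i],b[1][j]]).round(4))
E
python3 seg.py; python3 where.py .537 -.336 .20 -1.15
```

```text
w1 ((43.5, 54.5), (75.0, 53.0), 90.0) [[297.0, 147.0], [350.0, 147.0], [350.0, 222.0], [297.0, 222.0]]
[[0.5672, -0.2951, 0.014], [0.5907, -0.3475, 0.014], [0.5119, -0.3867, 0.014], [0.4862, -0.3294, 0.014]] [ 0.539  -0.3397  0.014 ]
[0.0574 0.088  0.0628 0.0879]
-2.6792156070968245
w2 ((44.0, 57.0), (82.0, 58.0), 90.0) [[295.0, 171.0], [353.0, 171.0], [353.0, 253.0], [295.0, 253.0]]
[[0.5695, -0.2947, 0.014], [0.5927, -0.3464, 0.014], [0.5121, -0.387, 0.014], [0.4864, -0.3298, 0.014]] [ 0.5401 -0.3394  0.014 ]
[0.0567 0.0903 0.0627 0.0902]
-2.674820633224451
[ 0.5632 -0.2952 -0.0128]
[ 0.5888 -0.352  -0.0123]
[ 0.5121 -0.3868  0.0143]
[ 0.4862 -0.3296  0.0137]
[ 0.5545 -0.3215  0.3168] 2.8667
shift [-0.1099  0.0286  0.584 ] turn 0.0005 (other -0.9995 ) j6 0.44
```

```bash
python3 -c "
import rig;print([n for n in dir(rig) if n[0]!='_']);print(getattr(rig,'pinch_z',None))"
python3 where.py .539 -.338 .20 -1.14
```

```text
['IKError', 'camera_model', 'finish_job', 'get_image', 'get_obs', 'pinch_z']
0.1547
[ 0.5545 -0.3215  0.3168] 2.8667
shift [-0.1049  0.0419  0.584 ] turn -0.0027 (other 0.9973 ) j6 0.44
```

```bash
python3 -m creep '[[-0.105,0.042,0.6,-0.003],[-0.105,0.042,0.6,-0.003],[-0.105,0.042,0.6,-0.003],[-0.105,0.042,0.6,-0.003],[-0.105,0.042,0.6,-0.003]]'
python3 where.py .539 -.338 .171 -1.14
```

```text
time: 3.28
ee_pos: [0.5388, -0.3387, 0.1955]
ee_rot: [-0.0, 0.977, 0.213, -0.0]
contact_force: [0.8, -0.3, 0.7]
gripper_width: 0.0855
finger_force: 0.0
[ 0.5388 -0.3387  0.1955] 3.2833
shift [ 0.0022 -0.0025  0.1227] turn -0.0002 (other 0.9998 ) j6 0.39
```

```bash
python3 -m creep '[[0,0,0.12,0],[0,0,0.12,0],[0,0,0.12,0]]' 
python3 -m creep '[[0,0,0,0],[0,0,0,0],[0,0,0,0],[0,0,0,0],[0,0,0,0],[0,0,0,0],[0,0,0,0]]' 1 35
```

```text
time: 3.53
ee_pos: [0.5395, -0.3383, 0.1733]
ee_rot: [0.001, 0.977, 0.214, 0.001]
contact_force: [0.8, 0.5, -0.2]
gripper_width: 0.0853
finger_force: 0.0
time: 4.12
ee_pos: [0.5393, -0.3384, 0.1731]
ee_rot: [0.001, 0.977, 0.214, 0.001]
contact_force: [-0.7, 1.2, 7.2]
gripper_width: 0.059
finger_force: 36.7
```

```bash
python3 -m creep '[[0,0,-0.4,0],[0,0,-1,0],[0,0,-1,0],[0,0,-1,0],[0,0,-1,0],[0,0,-1,0]]'
python3 where.py .577 0 .38 -.055
```

```text
time: 4.62
ee_pos: [0.5388, -0.3379, 0.3799]
ee_rot: [0.006, 0.977, 0.214, 0.004]
contact_force: [1.3, -0.2, -0.0]
gripper_width: 0.0591
finger_force: 39.3
[ 0.5388 -0.3379  0.3799] 4.6167
shift [ 0.8797 -1.4548 -0.0153] turn -0.3452 (other 0.6548 ) j6 0.39
```

```bash
python3 -m creep '[[0.6,-1,-0.03,-0.3],[0.6,-1,-0.03,-0.3],[0.6,-1,-0.03,-0.3],[0.6,-1,-0.03,-0.3],[0.6,-1,-0.03,-0.3],[0.6,-1,-0.03,-0.3],[0.6,-1,-0.03,-0.3],[0.6,-1,-0.03,-0.3]]'
python3 where.py .577 0 .38 -.055
```

```text
time: 5.28
ee_pos: [0.5643, -0.1044, 0.3776]
ee_rot: [0.0, 0.77, 0.638, 0.0]
contact_force: [0.2, 0.6, -0.8]
gripper_width: 0.0593
finger_force: 39.3
[ 0.5643 -0.1044  0.3776] 5.2833
shift [ 0.5245 -0.0348 -0.012 ] turn -0.0423 (other 0.9577 ) j6 -0.2
```

```bash
python3 -m creep '[[0.53,-0.035,0,-0.042],[0.53,-0.035,0,-0.042],[0.53,-0.035,0,-0.042],[0.53,-0.035,0,-0.042],[0.53,-0.035,0,-0.042],[0.53,-0.035,0,-0.042]]'
python3 shot.py w3
python3 -m creep '[[-0.3,0,-0.05,0],[-0.3,0,-0.05,0],[-0.3,0,-0.05,0],[-0.3,0,-0.05,0],[-0.3,0,-0.05,0]]'
python3 shot.py w4
python3 - <<'E'
import cv2,numpy as np
a,b=[cv2.imread(f"pics/w{i}.png")[0:400,120:520] for i in(3,4)]
cv2.imwrite("pics/w34.png",np.hstack([a,b]))
E
```

```text
time: 5.78
ee_pos: [0.5782, -0.0015, 0.3771]
ee_rot: [0.0, 0.73, 0.684, 0.0]
contact_force: [0.1, -0.2, -1.3]
gripper_width: 0.0589
finger_force: 39.2
[ 0.5782 -0.0015  0.3771] 5.7833 [ 0.1 -0.2 -1.3]
time: 6.25
ee_pos: [0.5742, -0.0613, 0.3866]
ee_rot: [-0.0, 0.73, 0.683, 0.0]
contact_force: [-0.3, 0.2, -1.5]
gripper_width: 0.0587
finger_force: 39.2
[ 0.5742 -0.0613  0.3866] 6.25 [-0.3  0.2 -1.5]
```

View pics/w34.png

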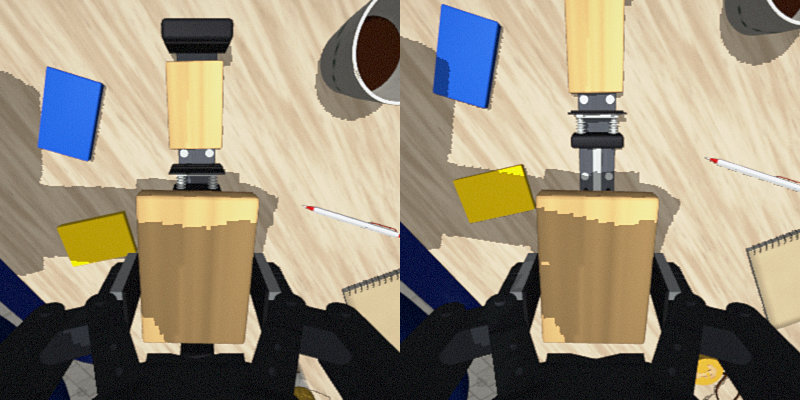

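The left half shows the low coaster at crop (167–223, 61–149), the fixed jaw above it, and the pad's face at row 165. The held coaster is at (136–258, 196–345) and looks square in the grip. Next I'll fit rectangles to both coasters.

```bash
cat > fit.py <<'E'
from h import *
import pickle
def fit(n,win,zw,th=.33,frame=None):
    im=cv2.imread(f"pics/{n}.png");m,o=pickle.load(open(n+".pkl","rb"));x0,x1,y0,y1=win
    c=cv2.GaussianBlur(im,(3,3),0)[y0:y1,x0:x1].astype(int);r=(c[:,:,2]-c[:,:,0])/np.maximum(c[:,:,2],1)
    k=((r>th)&(c[:,:,2]>70)).astype(np.uint8);k=cv2.morphologyEx(k,cv2.MORPH_OPEN,np.ones((5,5)))
    h=cv2.convexHull(max(cv2.findContours(k,0,2)[0],key=cv2.contourArea))[:,0]+[x0,y0]
    P=np.array([plane(m,p,zw)[:2] for p in h])
    if frame=="tool":P=((np.c_[P,np.full(len(P),zw)]-o["ee_pos"])@quat(o).as_matrix())[:,:2]
    b=cv2.minAreaRect((P*1000).astype(np.float32));v=cv2.boxPoints(b)
    e=v[1]-v[0];f=v[2]-v[1];l=e if np.linalg.norm(e)>np.linalg.norm(f) else f
    a=np.degrees(np.arctan2(l[1],l[0]))%180
    print(n,frame,h.min(0),h.max(0),"centre mm",np.round(b[0],1),"size",np.round(b[1],1),"long axis deg",a.round(2));return b[0],a
if __name__=="__main__":
    _,o=pickle.load(open("w3.pkl","rb"));z=o["ee_pos"][2]
    for th in(.28,.33,.38,.42):fit("w3",(270,360,40,156),.024,th)
    for th in(.33,.42):
        fit("w3",(250,385,197,352),z-.159,th,"tool")
    m,_=pickle.load(open("w3.pkl","rb"));m4,_=pickle.load(open("w4.pkl","rb"))
    print("low end corners",tri([m,m4],[(290,149),(689-400+120-120+0,93)]) if 0 else tri([m,m4],[(170+120,149),(568-400+120,93)]),tri([m,m4],[(222+120,149),(622-400+120,93)]))
    print("jaw top edge ends",[plane(m,(u+120,v),.059).round(4) for u,v in((163,50),(233,50))])
    print("pad ends",[plane(m4,(u+120,v),.06).round(4) for u,v in((568-400,112),(626-400,111))])
    print("bar at",[plane(m4,(u+120,v),.01).round(4) for u,v in((578-400,106),(622-400,106),(580-400,190),(617-400,190))])
E
python3 fit.py
```

```text
w3 None [285  60] [343 149] centre mm [583.   81.4] size [90.2 60.8] long axis deg 87.13
w3 None [286  60] [342 148] centre mm [583.3  81.5] size [89.8 59.7] long axis deg 87.25
w3 None [286  61] [325 148] centre mm [574.2  81.9] size [88.6 40.6] long axis deg 86.92
w3 None [288  62] [308 148] centre mm [565.1  82.1] size [88.4 21.2] long axis deg 82.93
w3 tool [250 197] [378 343] centre mm [-1.6 -1.3] size [88.7 63.8] long axis deg 0.02
w3 tool [256 197] [375 343] centre mm [-1.6 -0. ] size [88.9 58.9] long axis deg 0.65
low end corners [0.55159623 0.03767204 0.02198827] [0.61075603 0.03374752 0.02170627]
jaw top edge ends [array([0.558 , 0.1315, 0.059 ]), array([0.6211, 0.1273, 0.059 ])]
pad ends [array([0.5524, 0.0184, 0.06  ]), array([0.6101, 0.0155, 0.06  ])]
bar at [array([0.56  , 0.0236, 0.01  ]), array([0.6107, 0.0202, 0.01  ]), array([ 0.5538, -0.0772,  0.01  ]), array([ 0.6008, -0.0803,  0.01  ])]
```

```bash
python3 where.py .583 .083 .25 -.045
```

```text
[ 0.5743 -0.0609  0.3866] 6.3
shift [ 0.7204 -0.0035  0.6832] turn -0.0066 (other 0.9934 ) j6 -0.24
```

```bash
python3 -m creep '[[0.72,-0.003,0,-0.007],[0.72,-0.003,0,-0.007],[0.72,-0.003,0,-0.007],[0.72,-0.003,0.1,-0.007],[0.72,-0.003,0.6,-0.007],[0.72,-0.003,0.6,-0.007],[0.72,-0.003,0.6,-0.007],[0.72,-0.003,0.6,-0.007]]'
python3 where.py .583 .083 .202 -.045
```

```text
time: 6.97
ee_pos: [0.5822, 0.0837, 0.2624]
ee_rot: [-0.003, 0.722, 0.692, -0.003]
contact_force: [0.1, -0.3, -0.2]
gripper_width: 0.059
finger_force: 39.2
[0.5822 0.0837 0.2624] 6.9667
shift [-0.0036  0.0066  0.3021] turn 0.0009 (other -0.9991 ) j6 -0.02
```

```bash
python3 -m creep '[[-0.003,0.006,0.15,0],[-0.003,0.006,0.27,0],[-0.003,0.006,0.3,0],[-0.003,0.006,0.3,0],[-0.003,0.006,0.3,0]]'
python3 where.py .583 .083 .198 -.045; python3 shot.py w5
```

```text
time: 7.38
ee_pos: [0.5849, 0.0823, 0.2084]
ee_rot: [0.001, 0.722, 0.692, 0.001]
contact_force: [-0.0, -0.6, -0.7]
gripper_width: 0.0588
finger_force: 39.2
[0.5849 0.0823 0.2084] 7.3833
shift [ 0.0031 -0.0098  0.0521] turn 0.0006 (other -0.9994 ) j6 -0.02
[0.5849 0.0823 0.2084] 7.3833 [-0.  -0.6 -0.7]
```

View pics/w5.png

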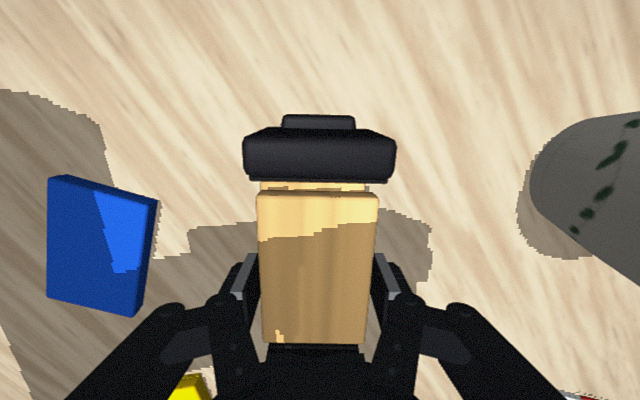

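The picture shows the held coaster just above the low one. The low coaster's far edge shows at row 183, columns 259–366, just behind the held coaster's front edge at columns 257–378.

Run:
```python
from h import *
import pickle
m,o=pickle.load(open("w5.pkl","rb"));R=quat(o).as_matrix();z=o["ee_pos"][2]
T=lambda p:((R.T@(p-o["ee_pos"]))*1000).round(1)
im=cv2.imread("pics/w5.png").astype(int)
for v in(184,187): print(v,[(u,im[v,u].tolist()) for u in list(range(254,266,2))+list(range(360,376,2))])
print([T(plane(m,p,.024)) for p in((259,185),(366,185))])
print([T(plane(m,p,z-.159)) for p in((257,197),(379,197),(262,343),(363,343))])
```

```text
184 [(254, [195, 224, 233]), (256, [194, 223, 235]), (258, [202, 229, 238]), (260, [117, 171, 208]), (262, [131, 200, 236]), (264, [135, 206, 239]), (360, [158, 242, 255]), (362, [152, 238, 255]), (364, [115, 174, 218]), (366, [198, 232, 248]), (368, [196, 231, 245]), (370, [186, 222, 241]), (372, [191, 222, 243]), (374, [193, 222, 244])]
187 [(254, [180, 213, 229]), (256, [190, 219, 232]), (258, [197, 226, 236]), (260, [121, 166, 199]), (262, [128, 198, 237]), (264, [135, 206, 240]), (360, [160, 234, 245]), (362, [158, 232, 248]), (364, [112, 164, 204]), (366, [109, 130, 138]), (368, [109, 127, 142]), (370, [186, 220, 233]), (372, [189, 220, 232]), (374, [181, 215, 228])]
[array([ 41.7, -31.5, 184.4]), array([ 41.6,  28.6, 184.5])]
[array([ 42.7, -27.7, 158.9]), array([ 42.7,  30.4, 159.1]), array([-45.9, -30.7, 158.9]), array([-46.1,  27.7, 159.1])]
```

```bash
python3 -m creep '[[0.003,-0.008,0.02,0],[0.003,-0.008,0.03,0],[0.003,-0.008,0.04,0],[0.003,-0.008,0.045,0]]'
python3 where.py .583 .083 .198 -.045
python3 -m creep '[[0,0,0.005,0],[0,0,0.01,0],[0,0,0.01,0]]'
```

```text
time: 7.77
ee_pos: [0.5828, 0.0828, 0.1978]
ee_rot: [0.0, 0.722, 0.692, 0.0]
contact_force: [0.4, -0.3, -0.6]
gripper_width: 0.0589
finger_force: 39.2
[0.5828 0.0828 0.1978] 7.7667
shift [ 0.001   0.0011 -0.0009] turn 0.0005 (other -0.9995 ) j6 -0.02
time: 8.02
ee_pos: [0.5827, 0.0828, 0.1971]
ee_rot: [0.0, 0.722, 0.692, 0.0]
contact_force: [-4.7, -0.7, 11.2]
gripper_width: 0.0593
finger_force: 40.5
```

```bash
python3 -m creep '[[0,0,-0.003,0],[0,0,-0.003,0]]'
python3 -m creep '[[0,0,0,0],[0,0,0,0],[0,0,0,0],[0,0,0,0],[0,0,0,0]]' -1
python3 -m creep '[[0,0,-0.1,0],[0,0,-0.3,0],[0,0,-0.5,0],[0,0,-0.7,0],[-0.2,0,-0.7,0],[-0.4,0,-0.7,0],[-0.4,0,-0.7,0],[-0.4,0,-0.7,0]]'
python3 shot.py w6;python3 shot.py t6 top
```

```text
time: 8.18
ee_pos: [0.5828, 0.0828, 0.1971]
ee_rot: [0.0, 0.722, 0.692, 0.0]
contact_force: [-4.1, -1.0, 7.6]
gripper_width: 0.059
finger_force: 40.2
time: 8.6
ee_pos: [0.5828, 0.0827, 0.1961]
ee_rot: [-0.0, 0.722, 0.692, -0.0]
contact_force: [0.3, -1.1, 0.2]
gripper_width: 0.0854
finger_force: 0.0
time: 9.27
ee_pos: [0.5793, 0.0012, 0.3363]
ee_rot: [-0.0, 0.723, 0.69, 0.0]
contact_force: [0.2, 0.8, 0.3]
gripper_width: 0.085
finger_force: 0.0
[0.5793 0.0012 0.3363] 9.2667 [0.2 0.8 0.3]
[0.5793 0.0024 0.3362] 9.3167 [-0.3 -0.1 -0.5]
```

View pics/w6.png

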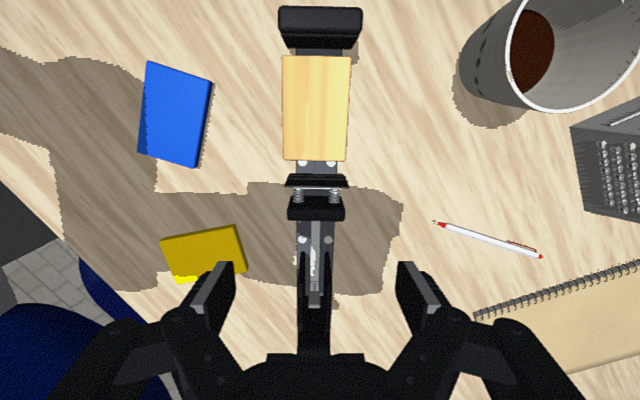

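The upper coaster lies at (282–351, 56–160). Nothing of the lower one shows around it, so it is well aligned. Next I'll turn 90° and go over the handle.

```bash
python3 - <<'E'
from fit import *
fit("w6",(275,360,50,168),.038,.3);fit("w6",(275,360,50,168),.038,.35)
E
python3 -m creep '[[-0.3,0,-0.32,0.35],[-0.3,0,-0.32,0.35],[-0.5,0,-0.32,0.35],[-0.5,0,-0.32,0.35],[-0.5,0,-0.32,0.35],[-0.5,0,-0.32,0.35],[-0.5,0,-0.32,0.35],[-0.5,0,-0.32,0.35]]'
python3 where.py .575 -.12 .4 -1.62
```

```text
w6 None [281  55] [351 160] centre mm [582.6  80.7] size [90.  60.1] long axis deg 85.81
w6 None [282  55] [340 160] centre mm [579.6  81. ] size [89.2 54.1] long axis deg 87.33
time: 10.03
ee_pos: [0.5752, -0.0958, 0.4001]
ee_rot: [-0.0, 0.966, 0.258, -0.0]
contact_force: [-0.5, 0.3, -1.0]
gripper_width: 0.0851
finger_force: 0.0
[ 0.5752 -0.0958  0.4001] 10.0333
shift [-0.0614  0.1041  0.0002] turn 0.1821 (other -0.8179 ) j6 0.68
```

```bash
python3 -m creep '[[-0.2,0.1,0,0.182],[-0.2,0.1,0,0.182],[-0.2,0.1,0,0.182],[-0.2,0.1,0,0.182],[-0.2,0.1,0,0.182],[-0.2,0.1,0,0.182],[-0.2,0.1,0,0.182]]'
python3 shot.py w7
python3 -m creep '[[0,-0.3,0,0],[0,-0.3,0,0],[0,-0.3,0,0],[0,-0.3,0,0],[0,-0.3,0,0]]'
python3 shot.py w8
python3 - <<'E'
import cv2,numpy as np
a,b=[cv2.imread(f"pics/w{i}.png")[60:300,120:520] for i in(7,8)]
cv2.imwrite("pics/w78.png",np.vstack([cv2.resize(x[:,:],(500,300)) for x in(a,b)]))
E
```

```text
time: 10.62
ee_pos: [0.5508, -0.1335, 0.4001]
ee_rot: [-0.0, 1.0, -0.02, -0.0]
contact_force: [-0.3, 0.1, 0.3]
gripper_width: 0.0853
finger_force: 0.0
[ 0.5508 -0.1335  0.4001] 10.6167 [-0.3  0.1  0.3]
time: 11.08
ee_pos: [0.5533, -0.0748, 0.4003]
ee_rot: [0.0, 1.0, -0.022, 0.0]
contact_force: [-0.3, 0.2, 0.8]
gripper_width: 0.0854
finger_force: 0.0
[ 0.5533 -0.0748  0.4003] 11.0833 [-0.3  0.2  0.8]
```

View pics/w78.png

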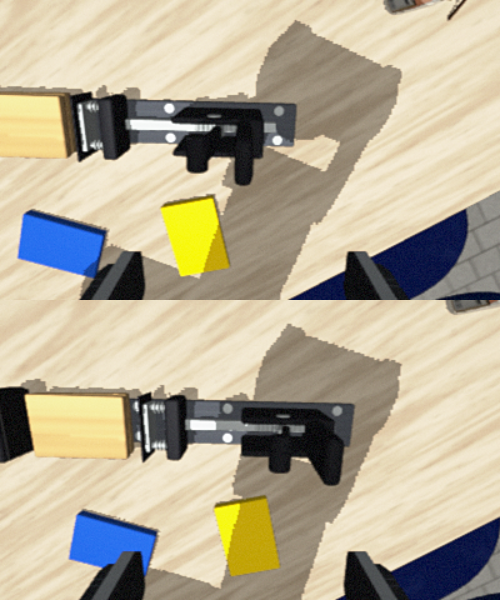

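In w7 (upper), the handle's top end is at crop (235–253, 183) and the trigger's at (187–209, 170). In w8 (lower) they are at (323–342, 484) and (270–290, 471). The bar's tail is at (295, 103–147) and (353, 402–447).

Run:
```python
from h import *
import pickle
m7,o7=pickle.load(open("w7.pkl","rb"));m8,_=pickle.load(open("w8.pkl","rb"));m6,_=pickle.load(open("w6.pkl","rb"))
P=lambda x,y:((x+.5)/1.25-.5+120,(y%300+.5)/1.25-.5+60)
for n,a,b in[("handle rear low corner",P(253,183),P(342,484)),("handle front",P(235,183),P(323,484)),("trig front",P(187,170),P(270,471)),("trig rear",P(209,170),P(290,471)),("tail a",P(296,103),P(353,402)),("tail b",P(293,147),P(350,447))]:
    print(n,tri([m7,m8],[a,b]).round(4))
print("tail z.01",[plane(m,p,.01).round(4) for m,p in((m7,P(296,103)),(m7,P(293,147)),(m8,P(353,402)),(m8,P(350,447)))])
print("handle z.152",[plane(m,p,.152).round(4) for m,p in((m7,P(253,183)),(m7,P(235,183)),(m8,P(342,484)),(m8,P(323,484)))])
print("fixed face w6",[plane(m6,p,.059).round(4) for p in((281,38),(359,38),(284,48),(356,48))])
print("pad w6",[plane(m6,p,.06).round(4) for p in((287,176),(348,176))])
```

```text
handle rear low corner [ 0.5569 -0.1409  0.1503]
handle front [ 0.5565 -0.1289  0.1477]
trig front [ 0.5618 -0.0949  0.1312]
trig rear [ 0.5593 -0.1097  0.1254]
tail a [ 0.5898 -0.1898  0.001 ]
tail b [ 0.5467 -0.185   0.0154]
tail z.01 [array([ 0.5905, -0.1885,  0.01  ]), array([ 0.5454, -0.1858,  0.01  ]), array([ 0.5914, -0.1871,  0.01  ]), array([ 0.5453, -0.1866,  0.01  ])]
handle z.152 [array([ 0.5579, -0.1409,  0.152 ]), array([ 0.5583, -0.1291,  0.152 ]), array([ 0.5571, -0.1404,  0.152 ]), array([ 0.5577, -0.128 ,  0.152 ])]
fixed face w6 [array([0.5593, 0.1351, 0.059 ]), array([0.619 , 0.1323, 0.059 ]), array([0.561 , 0.1282, 0.059 ]), array([0.6167, 0.1256, 0.059 ])]
pad w6 [array([0.5554, 0.0272, 0.06  ]), array([0.6096, 0.0247, 0.06  ])]
```

```bash
python3 where.py .572 -.123 .34 -1.63
```

```text
[ 0.5532 -0.0751  0.4002] 11.1333
shift [0.1042 0.2349 0.3013] turn 0.0048 (other -0.9952 ) j6 1.27
```

```bash
python3 -m creep '[[0.104,0.235,0,0.005],[0.104,0.235,0.1,0.005],[0.104,0.235,0.3,0.005],[0.104,0.235,0.3,0.005],[0.104,0.235,0.3,0.005]]'
python3 where.py .572 -.124 .282 -1.63
```

```text
time: 11.55
ee_pos: [0.5718, -0.1231, 0.3394]
ee_rot: [-0.001, 1.0, -0.03, -0.002]
contact_force: [0.1, 0.6, 1.2]
gripper_width: 0.0855
finger_force: 0.0
[ 0.5718 -0.1231  0.3394] 11.55
shift [0.0026 0.0046 0.2869] turn -0.0005 (other 0.9995 ) j6 1.22
```

```bash
python3 -m creep '[[0.003,0.005,0.1,0],[0.003,0.005,0.2,0],[0.003,0.005,0.28,0],[0.003,0.005,0.285,0],[0.003,0.005,0.285,0]]'
python3 -m creep '[[0,0,0,0],[0,0,0,0],[0,0,0,0],[0,0,0,0],[0,0,0,0],[0,0,0,0],[0,0,0,0],[0,0,0,0]]' 1 35
python3 -m creep '[[0,0,0,0],[0,0,0,0]]'; python3 shot.py w9; python3 shot.py t9 top
```

```text
time: 11.97
ee_pos: [0.5728, -0.1235, 0.285]
ee_rot: [0.0, 1.0, -0.03, 0.001]
contact_force: [-0.1, -1.1, 0.1]
gripper_width: 0.0852
finger_force: 0.0
time: 12.63
ee_pos: [0.5725, -0.1237, 0.2863]
ee_rot: [0.001, 1.0, -0.03, 0.002]
contact_force: [-3.1, -1.4, 12.5]
gripper_width: 0.0312
finger_force: 37.9
time: 12.8
ee_pos: [0.5726, -0.1237, 0.2863]
ee_rot: [0.001, 1.0, -0.03, 0.002]
contact_force: [-3.9, -1.6, 12.7]
gripper_width: 0.031
finger_force: 37.9
[ 0.5726 -0.1237  0.2863] 12.8 [-3.9 -1.6 12.7]
[ 0.5726 -0.1237  0.2863] 12.85 [-3.9 -1.5 12.2]
```

```bash
cat > rect.py <<'E'
from h import *
import pickle
D=np.radians(86.4);dx=np.array([np.cos(D),np.sin(D)]);dy=np.array([-dx[1],dx[0]]);O=np.array([.5786,-.0143])
def rectify(n,z=.056,s=3):
    im=cv2.imread(f"pics/{n}.png");m,o=pickle.load(open(n+".pkl","rb"))
    c=np.array([[-50,-40],[130,-40],[130,40],[-50,40]])/1000
    src=np.array([proj(m,[*(O+a*dx+b*dy),z]) for a,b in c],np.float32)
    dst=np.array([[0,0],[180*s,0],[180*s,80*s],[0,80*s]],np.float32)
    return cv2.warpPerspective(im,cv2.getPerspectiveTransform(src,dst),(180*s,80*s))
if __name__=="__main__":
    import sys
    ims=[rectify(n,s=2) for n in sys.argv[2:]]
    for i in ims:
        for k in range(0,180,10):cv2.line(i,(k*2,0),(k*2,6 if k%50 else 12),(0,0,255),1)
    h=(len(ims)+1)//2
    ims+= [np.zeros_like(ims[0])]*(2*h-len(ims))
    cv2.imwrite(sys.argv[1],np.vstack([np.hstack(ims[2*i:2*i+2]) for i in range(h)]))
E
python3 -m creep '[[0,0,0,0],[0,0,0,0],[0,0,0,0],[0,0,0,0],[0,0,0,0],[0,0,0,0]]' -1
python3 -m creep '[[0,0,0,0],[0,0,0,0],[0,0,0,0],[0,0,0,0],[0,0,0,0],[0,0,0,0],[0,0,0,0],[0,0,0,0]]' 1 35
python3 shot.py w10
python3 rect.py pics/r1.png w6 w7 w9 w10
```

```text
time: 13.4
ee_pos: [0.5724, -0.1237, 0.2834]
ee_rot: [0.0, 1.0, -0.03, 0.0]
contact_force: [0.2, -0.5, -0.0]
gripper_width: 0.0857
finger_force: 0.0
time: 14.07
ee_pos: [0.5724, -0.1238, 0.2849]
ee_rot: [0.001, 1.0, -0.03, 0.001]
contact_force: [-3.9, -0.6, 11.1]
gripper_width: 0.0312
finger_force: 38.1
[ 0.5724 -0.1238  0.2849] 14.0667 [-3.9 -0.6 11.1]
```

View pics/r1.png

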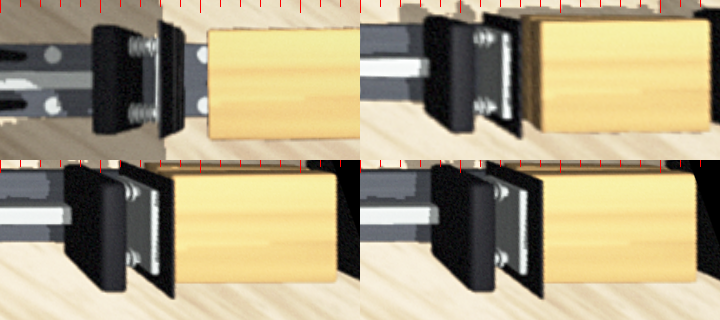

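Bottom row: pad plate and jaw block before and after the second squeeze. The jaw's front edge goes 7 → 13 → 17.5 mm and the plate's edge 30.5 → 37 → 41.5 mm. Both coasters are still stacked at about 51 mm, so roughly 6 more pumps are needed. I'll pump on and track it.

```bash
for i in 11 12 13 14; do python3 -m creep '[[0,0,0,0],[0,0,0,0],[0,0,0,0],[0,0,0,0],[0,0,0,0],[0,0,0,0]]' -1 >/dev/null
python3 -m creep '[[0,0,0,0],[0,0,0,0],[0,0,0,0],[0,0,0,0],[0,0,0,0],[0,0,0,0],[0,0,0,0],[0,0,0,0]]' 1 35|tr '\n' ' '
python3 shot.py w$i; done
cat > prof.py <<'E'
import sys
from rect import *
for n in sys.argv[1:]:
    r=rectify(n,s=4).astype(int)
    out=[]
    for y in(-12,-8,0):
        row=r[(40+y)*4-2:(40+y)*4+3].mean(0);b=row.mean(1)<55
        e=np.flatnonzero(np.diff(b.astype(int)));out.append((e/4-50).round(1).tolist())
    row=r[200:205].mean(0);yel=((row[:,2]-row[:,0])>60)&(row[:,2]>120);k=np.flatnonzero(yel[200:])+200
    print(n,out,"yellow",k.min()/4-50,k.max()/4-50)
E
python3 prof.py w9 w10 w11 w12 w13 w14
```

```text
time: 15.28 ee_pos: [0.5724, -0.1238, 0.285] ee_rot: [0.001, 1.0, -0.03, 0.001] contact_force: [-3.4, -1.7, 11.1] gripper_width: 0.0313 finger_force: 38.1 [ 0.5724 -0.1238  0.285 ] 15.2833 [-3.4 -1.7 11.1]
time: 16.5 ee_pos: [0.5724, -0.1238, 0.2849] ee_rot: [0.001, 1.0, -0.03, 0.001] contact_force: [-3.3, -2.0, 10.5] gripper_width: 0.0313 finger_force: 38.2 [ 0.5724 -0.1238  0.2849] 16.5 [-3.3 -2.  10.5]
time: 17.72 ee_pos: [0.5724, -0.1238, 0.285] ee_rot: [0.001, 1.0, -0.03, 0.001] contact_force: [-2.6, -1.2, 12.0] gripper_width: 0.0308 finger_force: 38.1 [ 0.5724 -0.1238  0.285 ] 17.7167 [-2.6 -1.2 12. ]
time: 18.93 ee_pos: [0.5724, -0.1238, 0.285] ee_rot: [0.001, 1.0, -0.03, 0.001] contact_force: [-3.7, -1.3, 10.3] gripper_width: 0.0313 finger_force: 38.1 [ 0.5724 -0.1238  0.285 ] 18.9333 [-3.7 -1.3 10.3]
w9 [[-14.2, 3.0, 7.0, 12.8, 29.5, 36.2, 118.5], [-15.0, 3.0, 4.8, 5.8, 6.2, 12.8, 29.2, 36.2, 118.5], [-18.8, 3.2, 5.0, 7.2, 7.5, 13.0, 29.2, 36.2, 118.5]] yellow 37.25 118.25
w10 [[-10.8, 7.5, 9.8, 10.0, 11.2, 17.2, 33.5, 40.5, 118.2], [-11.8, 7.2, 8.8, 9.5, 10.2, 17.2, 33.5, 40.5, 118.2], [-15.0, 7.2, 7.8, 8.8, 9.2, 17.2, 33.5, 40.5, 118.5]] yellow 41.5 118.0
w11 [[-6.8, 12.0, 13.5, 13.8, 15.8, 21.8, 37.8, 45.0, 118.2], [-7.8, 12.0, 12.5, 14.5, 15.5, 21.8, 37.8, 45.0, 118.2], [-11.5, 12.0, 12.8, 14.5, 15.2, 21.8, 38.0, 45.0, 118.5]] yellow 46.0 118.0
w12 [[-3.0, 16.2, 19.2, 26.0, 42.0, 49.2, 120.2], [-4.2, 16.8, 18.2, 26.0, 42.2, 49.5, 120.2], [-7.5, 17.2, 17.5, 26.2, 42.0, 49.2, 120.2]] yellow 50.5 120.0
w13 [[0.8, 21.0, 22.8, 30.5, 46.5, 54.0, 124.2], [0.2, 21.0, 22.8, 30.5, 46.2, 54.0, 124.5], [-4.0, 21.0, 21.2, 30.8, 46.2, 54.0, 124.5]] yellow 54.75 124.25
w14 [[4.5, 26.8, 27.5, 35.0, 48.5, 56.0, 124.2], [3.8, 25.5, 26.5, 28.2, 28.8, 35.0, 48.5, 56.0, 125.8], [-0.5, 25.8, 26.8, 35.0, 48.5, 56.0, 126.2]] yellow 57.0 125.75
```

The pad has yielded about 2.3 mm (gap 15.8 → 13.5), so one more pump should give about 6.5 mm.

```bash
python3 -m creep '[[0,0,0,0],[0,0,0,0],[0,0,0,0],[0,0,0,0],[0,0,0,0],[0,0,0,0]]' -1 >/dev/null
python3 -m creep '[[0,0,0,0],[0,0,0,0],[0,0,0,0],[0,0,0,0],[0,0,0,0],[0,0,0,0],[0,0,0,0],[0,0,0,0]]' 1 35|tr '\n' ' '
python3 shot.py w15; python3 shot.py s15 scene; python3 prof.py w15; python3 rect.py pics/r.png w14 w15
python3 - <<'E'
import cv2,numpy as np
r=cv2.imread("pics/r.png");s=cv2.resize(cv2.imread("pics/s15.png")[170:290,230:390],(533,400),interpolation=cv2.INTER_CUBIC)
s=np.hstack([s,np.zeros((400,720-533,3),np.uint8)]);cv2.imwrite("pics/f.png",np.vstack([r,s]))
E
```

```text
time: 20.15 ee_pos: [0.5724, -0.1238, 0.285] ee_rot: [0.001, 1.0, -0.03, 0.001] contact_force: [-4.0, -1.7, 12.0] gripper_width: 0.031 finger_force: 37.8 [ 0.5724 -0.1238  0.285 ] 20.15 [-4.  -1.7 12. ]
[ 0.5724 -0.1238  0.285 ] 20.2 [-3.8 -1.9 11.5]
w15 [[8.2, 30.5, 30.8, 39.2, 48.8, 55.5, 124.2], [8.2, 30.8, 31.0, 39.2, 48.5, 55.8, 125.8], [3.0, 31.0, 31.5, 39.2, 48.5, 55.8, 126.5]] yellow 56.75 125.75
```

View pics/f.png

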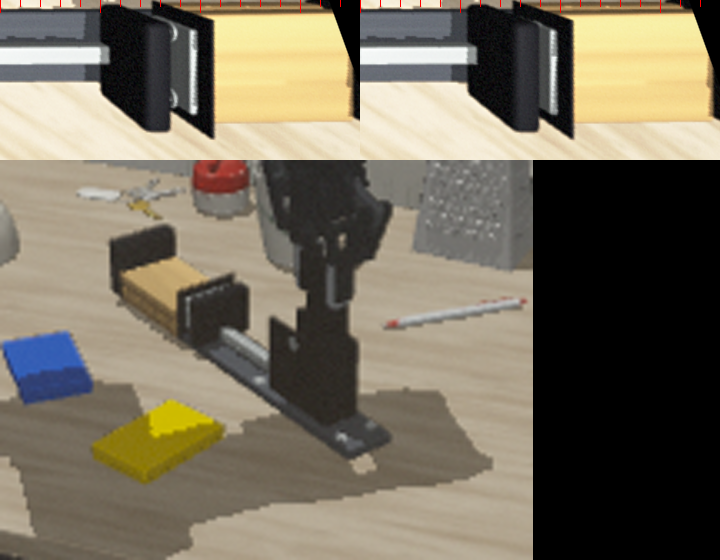

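The jaw moved on 4.2 mm while the plate and coasters stayed put, so the gap is 9.4 mm and the pad is pressed about 6.5 mm. Both coasters are stacked flush between the jaws, and the gripper still holds the trigger fully squeezed.

```bash
python3 -c "
from rig import *
print(finish_job())"
```

```text
the job is handed in; nothing more can be done
None
```

The loose coaster is on top of the low one and both are clamped, with the pad pressed back about 6.5 mm by image measurement and the trigger still held squeezed; the job was handed in at about 20 s.

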